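# Unload a flight pack from the battery test dock

### The job

The flight battery pack in the sloped test dock has finished its cycle. First break the contact while the clear guard is still shut: crank the cam until its follower rests on the flat of the cam, so that the contact block stays drawn back. Then slide the thumb latch so that the guard springs open, lift the pack out and set it down, without dropping it, flat and label side up in the empty pocket of the metal tray; press the guard down until the latch snaps over it, and leave everything else where it is.

Things in the scene. Friction and masses are not known exactly. Their poses are not given: they have to be found in the camera images.
- dock: battery test dock: dark grey wedge-shaped housing, footprint about 165 (x) by 182 (y) mm, fixed to the bench. Origin: centre of its footprint, on the bench; x points to its high back, y to its left seen from its low front (the robot's side).
- deck: the dock's grey metal deck, rising 25 degrees to the back. Origin: middle of the bay floor, on the deck's surface, 66 mm above the bench. x axis (called u) points up the slope, y (v) to the left, z (n) is the outward normal of the slope. (u, v, n) elsewhere are mm in this frame. The deck spans u -105 to 81, v -119 to 63.
- end_stop (a point): middle of the face of the black end stop at the bay's left end, at (0, 40, 8); the stop is 50 mm wide (u), 17 high. Four corner guides, 8 high, inner faces at u = +-21.5, stand at v 27 to 40 and v -30 to -18: between them both long sides of the pack are open to fingers. Two hinge towers: u 60 to 74, v -45 to -34 and 45 to 56, 40 high.
- pack: the battery pack in the bay: grey brick, 72 x 40 x 22 mm, a lug near one end 28 high, 0.06 to 0.12 kg. Origin: under its middle (x -37 to 35); x along it, y across the 40 mm, z up through the label side. In the bay it lies on the deck, leaning with it, origin near (0, 3, 0), x towards -v; the guides let it out only along the deck's normal. The contact block presses on its right end with 11 N.
- crank (a joint): turn of crank and cam, rad, anticlockwise seen from above the deck. The arm is 42 mm long from the cam's axis to the grip's axis; at 0 it points straight down the slope (-u), growing values take it to the right (-v), then up the slope. Starts between -0.2 and 0.6. At 2.10 the follower lies on the cam's flat. It takes up to 9 N at the grip; stops at -0.25 and 2.8, so it can be turned too far.
- cam_axis (a point): the cam's axis (along n) at (0, -88.5, 9). Steel cam, n 3 to 15: round, 12 mm radius, with a flat nose 16 mm wide, 20 mm from the axis. The follower is the flat inner face of the yoke's bar on the right side (-v) of the cam. Within about 0.2 rad of 2.10 the cam snaps flat onto it and stays when let go; farther off it may spring away.
- grip_mid (a point): middle of the crank's black grip: a cylinder along the deck's normal, 16 mm in diameter, from n 26.5 to 62.5; this point is at n 48.5. The grip spins freely on its pin, so it may be pinched and led round without turning the hand. The crank arm below it lies at n 18 to 25.
- contact_block (a joint): slide of the black contact block with its steel rod and yoke, m: 0 pressing on the pack, growing as it is drawn back (towards -v); sprung towards the pack. 0.0065 with the follower on the cam's flat, 0.008 as a corner of the flat passes.
- latch (a joint): slide of the thumb latch, m: 0 home, growing to the left (+v), stop at 0.012. The guard is free beyond 0.007; push it to about 0.010. A spring of 1.5 to 4 N brings it home. When the guard is pressed down, its striker pin pushes the ramped bolt of the latch aside, and the bolt snaps back over it.
- latch_tab (a point): middle of the latch's thumb tab: black block, u -90 to -72, v 6 to 18 (home), n 12 to 37, in front of the guard; this point is at (-81, 12, 28). Push its right side to the left, or pinch it across its 12 mm. The deck round it is free above n 6. As the guard springs up, its striker pin and lip rise within u -67; keep the fingers in front (u below -68).
- guard (a joint): opening of the clear guard over the bay, rad: 0 shut, 1.83 fully open (then it leans 10 degrees from upright towards the robot). Its spring opens it when the latch frees it and holds it open. Pressing it shut takes about 2 N at the front edge, and 5 to 8 N over the last 0.12 rad, where the bolt is pushed aside. The bolt snaps over once it is pressed below 0.008 (it gives to -0.02); latched it rests at 0.01.
- guard_hinge (a point): the guard's hinge axis (along v), at (67, 0, 33). Shut, the guard's clear plate spans u -48 to 60, v -44 to 55, its outer face at n 36.5 (3.5 mm beyond the hinge axis), with a lip at its front hanging down to n 8.
- guard_edge (a point): middle of the guard's front edge, on its outer face, 115 mm from the hinge axis. The outer face looks up when shut, and away from the robot when open: to shut the guard, reach over and behind it and lead it over and down.
- tray: shallow aluminium tray with two pockets, 204 (x) by 108 (y) by 34 mm high on short feet, fixed, walls 4 mm. Origin: centre of its footprint on the bench. The pocket at its -x end holds another pack, the one at its +x end is empty. Pocket floors 14 mm above the bench, pockets 96 (x) by 100 (y) mm, walls 20 mm above the floor.
- tray_free (a point): centre of the floor of the tray's empty pocket.
- microscope: the workshop's stereo microscope, fixed at the back left: base 30 mm high from about x 0.65, y 0.14 to 0.30 in the world; its head and eyepieces overhang to x 0.58, y 0.17 to 0.30, between 170 and 410 mm above the bench. Keep the arm clear of it.
- pack_old: the pack that already lies in the tray: same size and frame as pack. Leave it.
- bottle: white pump bottle, 62 mm in diameter, 141 mm high, origin under its middle. Stands by; leave it.
- reel: reel of solder, 56 mm in diameter, 39 mm high, origin under its middle. Stands by; leave it.
- jar: small round jar, 41 mm in diameter, 36 mm high, origin under its middle. Stands by; leave it.
- gimbal_guard: pale moulded guard for a camera gimbal, 66 x 58 x 42 mm, origin under its middle. Stands by; leave it.

How it is judged:
By the outcome, as a careful person would: the job done as asked, in the order asked, and still so for the second after the job is handed in, with the robot touching nothing.
It also fails if it takes over 67 s, if anything falls off the work surface, if the arm or the gripper's body presses on something with over 40 N, if the wrist force passes 120 N, or if a joint passes its speed limit or range.

### The arm

A 7-joint arm with a two-finger parallel gripper is mounted at the origin on a cart in front of the work surface, level with it; the furniture and walls round the work are solid. World frame = base frame: x ahead of the robot, y to its left, z up, the work surface at z = 0. Lengths are in m, angles in rad, forces in N, time in s.
With the tool pointing down it reaches from about 0.4 to 0.85 m from the base axis. Payload 4.5 kg.
Tool frame: the origin (TCP) lies midway between the tips of the shut fingers; the grasp point (between the pads) lies 19 mm behind it; z points along the fingers, y is the line along which they close (so a half turn about z gives the same grasp; the last joint's range is limited). The gripper opens to 85 mm and grips with 20 to 120 N. Pads are 22 mm wide; open, the fingers measure 114 mm over their backs; the gripper's body (76 mm by 85 mm) begins 54 mm behind the grasp point. The pads swing forward as they close: fully open they stand 13 mm farther back than shut.
Start: joints at [-1.196, 0.689, -0.195, 1.565, 0.157, 0.902, -0.215], TCP at [0.209, 0.589, 0.231] pointing down, gripper open.
Joint ranges: [-3.01, 3.01], [-0.46, 2.08], [-1.47, 1.51], [0.13, 2.56], [-1, 4.14], [0.04, 2.09], [-2.66, 2.66]. Speed limits (rad/s): [2.57, 2.57, 3.14, 3.14, 3.14, 3.14, 3.14].

### API

Orientations are given as a unit quaternion [w, x, y, z].
In Python, from plant import bot gives the robot as it stands.
- The arm moves only by the shell command python3 -m creep 'ROWS' [FORCE]. ROWS is JSON, one flat list of numbers, 7 for each row, row after row: the shift along the tool's x, y, z in cm, then the turn, a rotation vector about the tool's x, y, z in rad, then the opening, from 0 (shut) to 1 (fully open). A call has 1 to 10 rows; each row is the pose to reach, as a shift and turn from the pose commanded when the call began, along the tool's axes at that moment; what a row does not reach only later rows make up. A row lasts 1/8 s, in which the tool goes at most 62.5 mm and 10.7 degrees, less where a joint would pass 70% of its speed; a pose out of reach is approached as far as the arm can. A call with a gripper value outside its range is refused whole. The fingers move at their own pace and stop on an object; FORCE is the grip in N (left out, the last holds). Time passes only in rows, so rows that repeat a pose let the fingers close. It gives the time, the measured TCP pose, the force, the opening and the grip force at its end, in the units of the state.
- bot.get_state(): the state, without advancing time (a new reading comes with each control period).
- bot.grab_frame(name): name is "scene" or "top"; returns the picture (400x640x3 uint8, red, green, blue); there is no depth.
- bot.calibration(name): a dict with "K" (3x3 intrinsics, pixels), "dist_coeffs" ([k1, k2, p1, p2, k3] as OpenCV has them; the pictures are not rectified), "cam_to_world" (4x4, takes a point from camera to world coordinates). Camera axes: x right, y up, looking along -z (the intrinsics and any distortion apply to the point x, -y, -z); pixel columns grow to the right and rows downward; lengths in m; the calibration is good to about 2 mm. A picture is of the moment at which its call begins. calibration takes no time and is no camera call.
- bot.close_job(): hands the job in; it is judged then, once.
Trained networks look in the newest picture that a camera, given by its name, has taken for a name from the list of things; names that differ only in an ending like _2 or _b are one class to them, and where a whole thing is asked for, a point or a joint stands for the part that bears it (a point fixed in the world has none). Each returns a list of dicts, best first, with "confidence" (0 to 1); they miss things now and then, are a little off and sometimes report something else, mostly with a low value. They report only what shows in the picture. A call takes as long as a camera call.
- bot.find_in(camera, query): "at" ([row, column] in pixels, amid what is visible of it).
- bot.masks_of(camera, query): "region" (400x640 bool, what is visible of it) and "at" ([row, column] in pixels, amid what is visible of it).
The state is a dict: "t": time; "qpos": joint angles; "joint_vel": joint speeds; "joint_efforts": joint torques, N m; "position": TCP position; "tool_rot": TCP orientation; "force": force on the tool from outside, world axes, zero at the start; "torque": the same for the moment, N m; "finger_gap": finger opening in m; "finger_force": force on a finger pad.
Only numpy, scipy, OpenCV 4.12 (cv2) and the standard library are available. Lean on these libraries where they do the work, as an engineer would, in place of code of your own. Each camera call takes 0.05 s, during which the arm holds its last target. There are 200 camera calls.

## Working session

There is one attempt and no reset: what is moved stays moved. The work goes in short steps, Python scripts to look and compute and a shell command to move; the robot and the scene stay as the last step left them, time stands still between calls to the robot, and variables do not carry over. Pictures are saved under pics/ and viewed, at most 10 in all, crops included, and the job is handed in when it is done.

```bash
ls; mkdir -p pics; python3 - <<'E'
from plant import bot
import cv2,numpy as np
s=bot.get_state();print({k:np.round(v,3).tolist() for k,v in s.items()})
for c in ("scene","top"):
    im=bot.grab_frame(c);cv2.imwrite(f"pics/{c}0.png",im[:,:,::-1])
    k=bot.calibration(c);print(c,np.round(k["K"],1).tolist(),np.round(k["dist_coeffs"],3).tolist(),np.round(k["cam_to_world"],3).tolist())
    for q in ("dock","deck","pack","grip_mid","cam_axis","end_stop","latch_tab","guard_edge","guard_hinge","tray","tray_free","pack_old","crank","bottle","reel","jar","gimbal_guard"):
        print(q,[(np.round(d["at"]).tolist(),round(d["confidence"],2)) for d in bot.find_in(c,q)[:3]])
E
```

```text
pics
{'t': 0.0, 'qpos': [-1.196, 0.69, -0.195, 1.566, 0.157, 0.902, -0.215], 'joint_vel': [-0.001, 0.0, -0.001, 0.001, 0.001, 0.001, -0.002], 'joint_efforts': [-0.0, -53.962, -1.267, -15.855, 0.009, 0.009, -0.0], 'position': [0.209, 0.588, 0.23], 'tool_rot': [-0.0, 0.17, 0.986, -0.001], 'force': [-0.055, 0.492, -0.128], 'torque': [-0.024, 0.019, -0.022], 'finger_force': 0.0, 'finger_gap': 0.085}
scene [[486.8, 0.0, 323.1], [0.0, 486.8, 203.9], [0.0, 0.0, 1.0]] [-0.043, 0.0, 0.0, 0.0, 0.0] [[0.498, 0.488, -0.717, -0.426], [-0.867, 0.288, -0.406, -0.674], [0.008, 0.824, 0.567, 0.897], [0.0, 0.0, 0.0, 1.0]]
dock [([234.0, 367.0], 0.8)]
deck [([231.0, 364.0], 0.85)]
pack [([286.0, 420.0], 0.72)]
grip_mid [([238.0, 382.0], 0.53)]
cam_axis [([232.0, 366.0], 0.93)]
end_stop [([229.0, 368.0], 0.84), ([245.0, 342.0], 0.66), ([227.0, 374.0], 0.19)]
latch_tab [([242.0, 343.0], 0.6)]
guard_edge [([221.0, 354.0], 0.9)]
guard_hinge [([218.0, 352.0], 0.83)]
tray []
tray_free [([214.0, 304.0], 0.86), ([224.0, 384.0], 0.72)]
pack_old [([225.0, 296.0], 0.82)]
crank [([232.0, 384.0], 0.71)]
bottle [([1
[... 310 characters left out ...]
0.0, 0.0, 0.0, 1.0]]
dock [([196.0, 377.0], 0.57)]
deck [([197.0, 378.0], 0.59)]
pack []
grip_mid [([196.0, 299.0], 0.74), ([208.0, 410.0], 0.51)]
cam_axis [([192.0, 374.0], 0.76)]
end_stop [([195.0, 370.0], 0.17)]
latch_tab [([271.0, 323.0], 0.63), ([223.0, 368.0], 0.44)]
guard_edge [([189.0, 368.0], 0.63)]
guard_hinge [([192.0, 366.0], 0.76)]
tray [([198.0, 298.0], 0.89), ([192.0, 378.0], 0.75)]
tray_free [([195.0, 296.0], 0.79)]
pack_old [([223.0, 294.0], 0.73), ([194.0, 377.0], 0.57)]
crank [([197.0, 403.0], 0.49), ([226.0, 454.0], 0.4)]
bottle [([225.0, 190.0], 0.82), ([223.0, 367.0], 0.18)]
reel [([157.0, 330.0], 0.65)]
jar [([226.0, 452.0], 0.48)]
gimbal_guard [([271.0, 325.0], 0.73)]
```

```bash
python3 - <<'E'
import cv2
a=cv2.imread("pics/scene0.png")[170:310,255:445];cv2.imwrite("pics/sc.png",cv2.resize(a,None,fx=4.2,fy=4.2,interpolation=2))
a=cv2.imread("pics/top0.png")[130:290,260:470];cv2.imwrite("pics/tc.png",cv2.resize(a,None,fx=3.7,fy=3.7,interpolation=2))
E
```

```text
(no output)
```

View pics/sc.png

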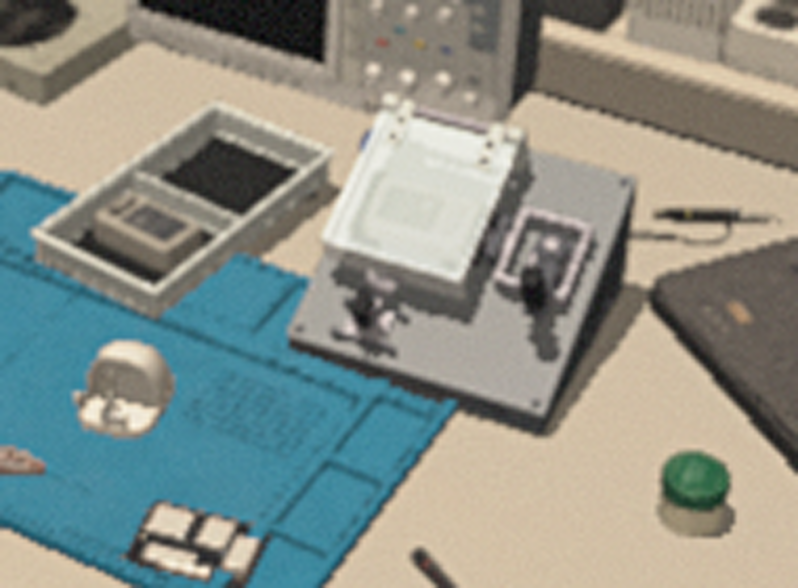

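View pics/tc.png

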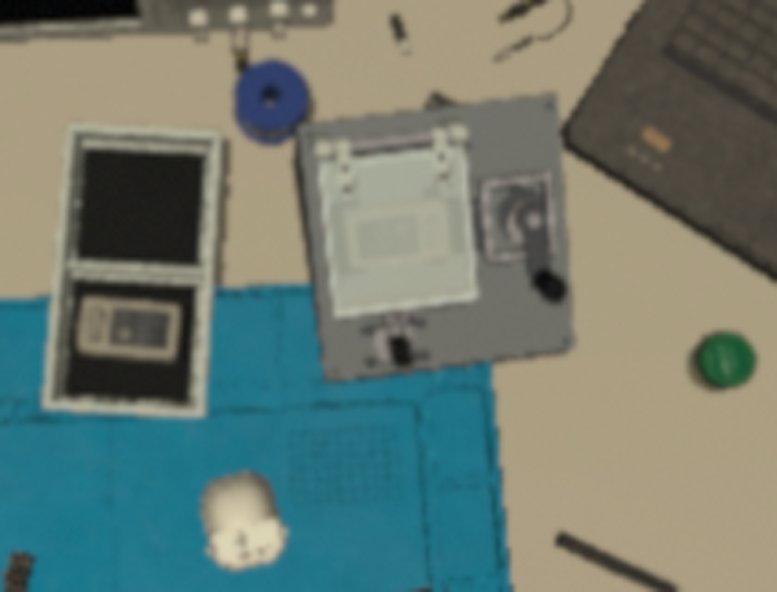

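The scene crop shows the dock with its front-left corner at (290,330) and front-right corner at (540,415), and the grip at (538,290). The top crop shows the latch tab at (400,350), the grip at (548,284) and the tray's empty pocket at the far end, around (140,205). Next I fit the poses from these corners.

```bash
cat >h.py <<'E'
import numpy as np,cv2
from scipy.optimize import least_squares
from scipy.spatial.transform import Rotation as R
from plant import bot
CAL={c:bot.calibration(c) for c in("scene","top")}
def proj(c,P):
    k=CAL[c];T=np.linalg.inv(np.array(k["cam_to_world"]));p=np.atleast_2d(P)@T[:3,:3].T+T[:3,3]
    p=p*[1,-1,-1]
    return cv2.projectPoints(p.reshape(-1,1,3),np.zeros(3),np.zeros(3),np.array(k["K"]),np.array(k["dist_coeffs"]))[0].reshape(-1,2)
S=lambda x,y:np.array([255+x/4.2,170+y/4.2])
T=lambda x,y:np.array([260+x/3.7,130+y/3.7])
def deckR(yaw): return R.from_euler("z",yaw).as_matrix()@R.from_euler("y",-25,degrees=True).as_matrix()
def deck(p,q): # p=x,y,yaw ; q mm
    return np.array([p[0],p[1],.066])+np.atleast_2d(q)/1000@deckR(p[2]).T
E
python3 - <<'E'
from h import *
dk={"top":([(81,63,0),(81,-119,0),(-105,-119,0),(-105,63,0),(-48,55,36.5),(-48,-44,36.5)],[T(302,127),T(556,95),T(574,345),T(326,380),T(334,317),T(477,297)]),
"scene":([(81,-119,0),(-105,-119,0),(-105,63,0),(-48,55,36.5),(-48,-44,36.5)],[S(634,180),S(540,415),S(290,330),S(325,240),S(465,275)])}
gr={"top":T(548,284),"scene":S(538,290)}
def f(p):
    r=[]
    for c in dk:
        r.append((proj(c,deck(p,dk[c][0]))-np.array(dk[c][1])).ravel())
    for c in gr:
        r.append((proj(c,deck(p,(-42*np.cos(p[3]),-88.5-42*np.sin(p[3]),48.5)))-gr[c]).ravel())
    return np.concatenate(r)
s=least_squares(f,[.45,-.2,0,.3]);print("deck",s.x.round(4));print(s.fun.reshape(-1,2).round(1).tolist())
tr={"top":[T(70,125),T(222,132),T(207,416),T(43,410)],"scene":[S(218,103),S(330,152),S(150,312),S(35,235)]}
L=np.array([(.102,.054,.034),(.102,-.054,.034),(-.102,-.054,.034),(-.102,.054,.034)])
g=lambda p:np.concatenate([(proj(c,L@R.from_euler("z",p[2]).as_matrix().T+[p[0],p[1],0])-np.array(tr[c])).ravel() for c in tr])
t=least_squares(g,[.4,0,0]);print("tray",t.x.round(4));print(t.fun.reshape(-1,2).round(1).tolist())
p=s.x
print("end_stop etc",{n:deck(p,q)[0].round(4).tolist() for n,q in dict(tab=(-81,12,28),edge=(-48,5,36.5),pack=(0,3,14)).items()})
E
```

```text
deck [ 0.5846 -0.2148  0.0735  0.1021]
[[-1.2, -1.3], [0.6, -1.1], [0.3, 0.7], [-0.3, -0.0], [0.1, -0.4], [0.2, 0.0], [1.1, -0.6], [1.1, 0.5], [-1.0, 1.4], [-0.9, 0.2], [-1.0, 1.7], [1.0, -0.1], [-0.9, -1.0]]
tray [ 0.5707 -0.0279 -0.1125]
[[0.7, 0.9], [-0.7, 1.3], [-1.5, -0.1], [1.4, -1.0], [-0.8, 1.3], [0.1, 1.2], [1.2, -3.7], [-0.0, 0.7]]
end_stop etc {'tab': [0.4987, -0.2091, 0.0571], 'edge': [0.5254, -0.2141, 0.0788], 'pack': [0.5784, -0.2122, 0.0787]}
```

```bash
cat >>h.py <<'E'
DP=[.5846,-.2148,.0735]; TP=[.5707,-.0279,-.1125]
def tool(tilt,yaw=DP[2]): # tool y=+u dir, x=+v, z down tilted; tilt deg 25 = along -n
    D=R.from_euler("z",yaw).as_matrix()@R.from_euler("y",-tilt,degrees=True).as_matrix()
    return np.column_stack([D[:,1],D[:,0],-D[:,2]])
def rel(tg,M,ref=None):
    if ref is None:
        s=bot.get_state();q=s["tool_rot"];ref=(np.array(s["position"]),R.from_quat(q,scalar_first=True).as_matrix())
    sh=ref[1].T@(np.ravel(tg)-ref[0])*100
    return np.r_[sh,R.from_matrix(ref[1].T@M).as_rotvec()].round(2).tolist()
def grip(th,n): return (-42*np.cos(th),-88.5-42*np.sin(th),n)
E
python3 - <<'E'
from h import *
M=tool(25)
print(rel([.45,.1,.26],M));a=deck(DP,grip(.1,110))[0];print(a,rel(a,M))
E
```

```text
[-39.07, -38.04, -2.87, -0.39, -0.25, 1.14]
[ 0.50727181 -0.31343782  0.14803257] [-58.29, -75.09, 8.32, -0.39, -0.25, 1.14]
```

```bash
python3 -m creep '[-39,-38,-2.9,-0.39,-0.25,1.14,1,-39,-38,-2.9,-0.39,-0.25,1.14,1,-39,-38,-2.9,-0.39,-0.25,1.14,1,-39,-38,-2.9,-0.39,-0.25,1.14,1,-39,-38,-2.9,-0.39,-0.25,1.14,1,-39,-38,-2.9,-0.39,-0.25,1.14,1,-39,-38,-2.9,-0.39,-0.25,1.14,1,-39,-38,-2.9,-0.39,-0.25,1.14,1,-39,-38,-2.9,-0.39,-0.25,1.14,1,-39,-38,-2.9,-0.39,-0.25,1.14,1]' 60
python3 - <<'E'
from h import *
a=deck(DP,grip(.1,110))[0];print(rel(a,tool(25)),rel([.45,.1,.26],tool(25)))
E
```

```text
t: 3.05
position: [0.4318, 0.1399, 0.2583]
tool_rot: [0.144, 0.664, 0.718, 0.152]
force: [-0.1, -0.4, -1.1]
finger_gap: 0.0855
finger_force: 0.0
[-45.73, -0.88, 11.92, -0.01, 0.0, 0.0] [-4.12, 1.44, 0.49, -0.01, 0.0, 0.0]
```

```bash
python3 -m creep '[-45.7,-0.9,11.9,0,0,0,1,-45.7,-0.9,11.9,0,0,0,1,-45.7,-0.9,11.9,0,0,0,1,-45.7,-0.9,11.9,0,0,0,1,-45.7,-0.9,11.9,0,0,0,1,-45.7,-0.9,11.9,0,0,0,1,-45.7,-0.9,11.9,0,0,0,1,-45.7,-0.9,11.9,0,0,0,1,-45.7,-0.9,11.9,0,0,0,1,-45.7,-0.9,11.9,0,0,0,1]'
python3 - <<'E'
from h import *
a=deck(DP,grip(.1,110))[0];print(rel(a,tool(25)))
for c,r in(("scene",(slice(150,330),slice(270,500))),("top",(slice(110,290),slice(300,500)))):
    im=bot.grab_frame(c);
    im=im[:,:,::-1].copy();cv2.imwrite(f"pics/{c}1.png",im)
    for th in(.1,.3):
        for P in proj(c,deck(DP,[grip(th,26.5),grip(th,62.5)])): cv2.circle(im,tuple(int(v) for v in P.round()),1,(0,0,255) if th==.1 else (0,255,0),-1)
    for P in proj(c,deck(DP,[(81,-119,0),(-105,-119,0),(-105,63,0),(81,63,0),(-72,6,37),(-90,6,37),(-72,18,37),(0,-88.5,15)])): im[tuple(P.round().astype(int)[::-1])]=(255,0,255)
    cv2.imwrite(f"pics/{c}1c.png",cv2.resize(im[r],None,fx=3.3,fy=3.3,interpolation=cv2.INTER_NEAREST))
a=cv2.imread("pics/scene1c.png");b=cv2.imread("pics/top1c.png")
E
```

```text
t: 4.3
position: [0.505, -0.278, 0.1571]
tool_rot: [0.159, 0.665, 0.714, 0.152]
force: [0.9, 1.1, 0.3]
finger_gap: 0.0854
finger_force: 0.0
[-3.53, -0.43, 0.9, 0.01, 0.03, 0.0]
```

View pics/scene1c.png

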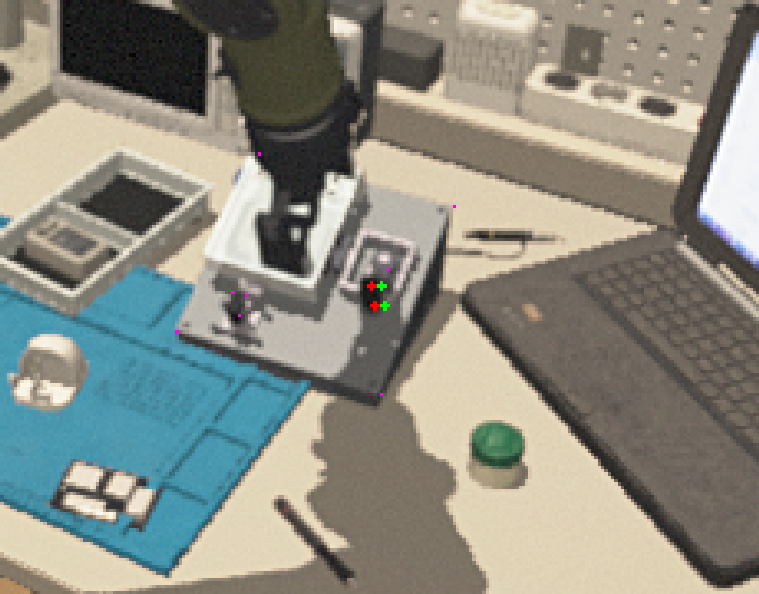

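```bash
python3 -m creep '[-3.5,-0.4,0.9,0,0.03,0,1,-3.5,-0.4,0.9,0,0.03,0,1,-3.5,-0.4,0.9,0,0.03,0,1,-3.5,-0.4,0.9,0,0.03,0,1]'
python3 - <<'E'
from h import *
print(rel(deck(DP,grip(.1,110))[0],tool(25)),rel(deck(DP,grip(.1,31))[0],tool(25)))
E
```

```text
t: 4.9
position: [0.5078, -0.3112, 0.1487]
tool_rot: [0.148, 0.662, 0.717, 0.162]
force: [-0.1, -0.6, -0.7]
finger_gap: 0.0854
finger_force: 0.0
[-0.22, -0.09, 0.03, 0.01, -0.01, 0.0] [-0.27, -0.14, 7.93, 0.01, -0.01, 0.0]
```

```bash
python3 -m creep '[-0.2,-0.1,4,0,0,0,1,-0.2,-0.1,7.9,0,0,0,1,-0.2,-0.1,7.9,0,0,0,1,-0.2,-0.1,7.9,0,0,0,0.5,-0.2,-0.1,7.9,0,0,0,0,-0.2,-0.1,7.9,0,0,0,0,-0.2,-0.1,7.9,0,0,0,0,-0.2,-0.1,7.9,0,0,0,0]' 60
python3 - <<'E'
from h import *
s=bot.get_state();d=deckR(DP[2]).T@(np.array(s["position"])-[DP[0],DP[1],.066])*1000;print("deck tcp",d.round(1))
E
```

```text
t: 5.9
position: [0.539, -0.3112, 0.0769]
tool_rot: [0.147, 0.662, 0.717, 0.161]
force: [-6.0, 0.2, 4.7]
finger_gap: 0.014
finger_force: 58.4
deck tcp [-43.  -92.8  32.1]
```

```bash
python3 -m creep '[-1.02,0.23,0,0,0,0,0,-1.95,0.71,0,0,0,0,0,-2.74,1.41,0,0,0,0,0,-3.32,2.27,0,0,0,0,0,-3.68,3.26,0,0,0,0,0,-3.78,4.3,0,0,0,0,0,-3.78,4.3,0,0,0,0,0]' 80
python3 - <<'E'
from h import *
s=bot.get_state();d=deckR(DP[2]).T@(np.array(s["position"])-[DP[0],DP[1],.066])*1000;print("deck tcp",d.round(1), "force uvn",(deckR(DP[2]).T@s["force"]).round(1))
E
```

```text
t: 6.78
position: [0.5809, -0.3457, 0.0953]
tool_rot: [0.147, 0.662, 0.717, 0.161]
force: [-5.0, -0.1, 5.5]
finger_gap: 0.0143
finger_force: 78.7
deck tcp [   0.3 -130.3   32.2] force uvn [-2.2  0.3  7.1]
```

```bash
python3 -m creep '[0.05,0.5,0,0,0,0,0,0.16,1.04,0,0,0,0,0,0.35,1.55,0,0,0,0,0,0.6,2.07,0,0,0,0,0,0.6,2.07,0,0,0,0,0,0.6,2.07,0,0,0,0,0]' 80
python3 - <<'E'
from h import *
s=bot.get_state();d=deckR(DP[2]).T@(np.array(s["position"])-[DP[0],DP[1],.066])*1000;print("deck tcp",d.round(1), "force uvn",(deckR(DP[2]).T@s["force"]).round(1),np.arctan2(-(d[1]+88.5),-d[0]))
E
```

```text
t: 7.52
position: [0.5985, -0.3386, 0.1038]
tool_rot: [0.147, 0.663, 0.717, 0.16]
force: [-5.2, -0.5, 4.7]
finger_gap: 0.0135
finger_force: 78.7
deck tcp [  20.3 -124.5   32.2] force uvn [-2.7 -0.1  6.5] 2.0841295235636794
```

```bash
python3 -m creep '[0,0,0,0,0,0,0.6,0,0,0,0,0,0,0.6,0,0,0,0,0,0,0.6,0,0,-4,0,0,0,0.6,0,0,-8,0,0,0,0,0,0,-8,0,0,0,0,0,6,-8,0,0,0,0,0,6,-8,0,0,0,0,0,6,-8,0,0,0,0]'
python3 - <<'E'
from h import *
# tab push start, from here
ims=[]
for c,r in(("scene",(slice(195,285),slice(315,415))),("top",(slice(140,240),slice(330,430)))):
    im=bot.grab_frame(c)[:,:,::-1].copy();cv2.imwrite(f"pics/{c}2.png",im)
    for P in proj(c,deck(DP,[grip(2.1,62.5),grip(1.8,62.5),grip(2.4,62.5)])): im[tuple(P.round().astype(int)[::-1])]=(0,0,255)
    ims.append(cv2.resize(im[r],(400,400),interpolation=cv2.INTER_NEAREST))
cv2.imwrite("pics/c2.png",np.hstack(ims))
for n in(70,20): print(rel(deck(DP,(-88,-13,n))[0],tool(25)))
E
```

```text
t: 8.65
position: [0.6201, -0.3358, 0.2004]
tool_rot: [0.147, 0.662, 0.717, 0.161]
force: [-0.6, -0.7, -0.3]
finger_gap: 0.0001
finger_force: 0.0
[11.14, -16.72, 4.1, 0.0, -0.01, 0.0]
[11.11, -16.73, 9.1, 0.0, -0.01, 0.0]
```

View pics/c2.png

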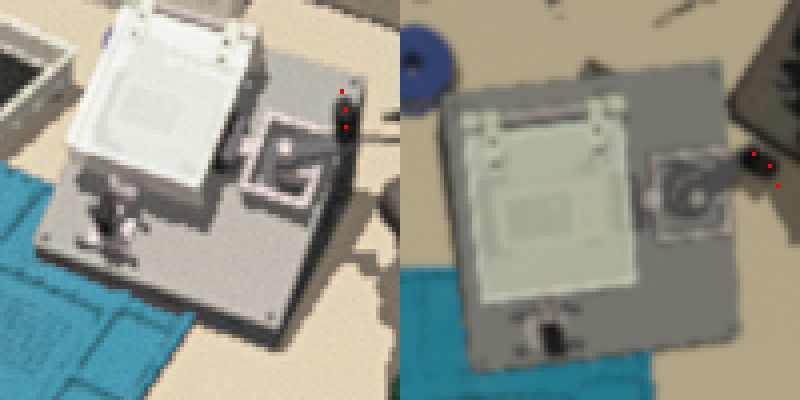

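```bash
python3 -m creep '[11.1,-16.7,4.1,0,0,0,0,11.1,-16.7,4.1,0,0,0,0,11.1,-16.7,4.1,0,0,0,0,11.1,-16.7,4.1,0,0,0,0,11.1,-16.7,4.1,0,0,0,0,11.1,-16.7,4.1,0,0,0,0]'
python3 - <<'E'
from h import *
print(proj("top",deck(DP,[(-81,12,37),(-81,12,24)])).round(1).tolist(),"obs top 367.8,223.8"); print(proj("scene",deck(DP,[(-81,12,24)])).round(1).tolist(),"obs scene ~",315+110/4,195+222/4.44)
for n in(70,20): print(rel(deck(DP,(-88,-13,n))[0],tool(25)))
E
```

```text
t: 9.5
position: [0.4729, -0.2328, 0.0906]
tool_rot: [0.142, 0.662, 0.718, 0.162]
force: [-0.2, -0.6, -0.6]
finger_gap: -0.0005
finger_force: 0.0
[[368.4, 225.6], [367.6, 224.2]] obs top 367.8,223.8
[[341.8, 243.8]] obs scene ~ 342.5 245.0
[-0.32, 0.37, -0.01, -0.0, -0.01, 0.01]
[-0.39, 0.38, 4.99, -0.0, -0.01, 0.01]
```

```bash
python3 -m creep '[-0.4,0.4,2.5,0,0,0,0,-0.4,0.4,5,0,0,0,0,-0.4,0.4,5,0,0,0,0,0,0.4,5,0,0,0,0,0.4,0.4,5,0,0,0,0,0.8,0.4,5,0,0,0,0,1.1,0.4,5,0,0,0,0,1.3,0.4,5,0,0,0,0,1.3,0.4,5,0,0,0,0]'
cat >>h.py <<'E'
def st():
    s=bot.get_state();D=deckR(DP[2]);print("deck tcp",(D.T@(np.array(s["position"])-[DP[0],DP[1],.066])*1000).round(1),"force uvn",(D.T@s["force"]).round(1))
E
python3 -c "
from h import *
st()"
```

```text
t: 10.62
position: [0.5026, -0.2214, 0.0503]
tool_rot: [0.148, 0.662, 0.717, 0.162]
force: [-0.7, -2.4, 1.4]
finger_gap: -0.0003
finger_force: 1.2
deck tcp [-81.2  -0.6  20.5] force uvn [-0.2 -2.3  1.6]
```

```bash
python3 -m creep '[0,-0.7,0,0,0,0,0,0,-0.7,0,0,0,0,0,0.3,-0.7,0,0,0,0,0,0.55,-0.7,0,0,0,0,0,0.55,-0.7,0,0,0,0,0,0.55,-0.7,0,0,0,0,0]'
python3 -c "
from h import *
st()
im=bot.grab_frame('scene');cv2.imwrite('pics/s3.png',cv2.resize(im[170:310,255:445,::-1],None,fx=3,fy=3,interpolation=2))"
```

```text
t: 11.38
position: [0.4943, -0.2166, 0.0465]
tool_rot: [0.147, 0.663, 0.717, 0.16]
force: [-3.4, -4.5, 0.4]
finger_gap: 0.0003
finger_force: 4.4
deck tcp [-90.    4.8  20.4] force uvn [-3.2 -4.3  1.9]
```

View pics/s3.png

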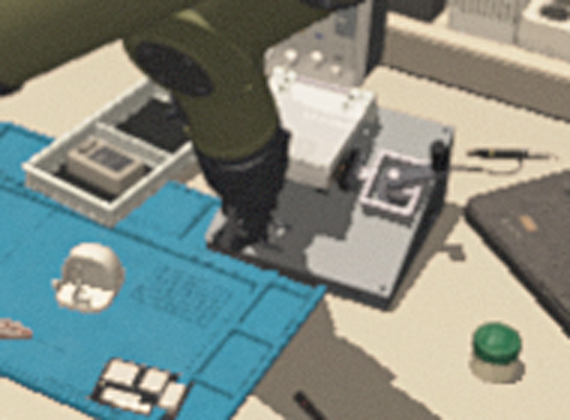

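```bash
python3 -m creep '[0.15,0,0,0,0,0,0,0.3,0,0,0,0,0,0,0.3,0,0,0,0,0,0,0.3,0,0,0,0,0,0]'
python3 -c "
from h import *
st()
im=bot.grab_frame('top');cv2.imwrite('pics/t3.png',cv2.resize(im[130:290,260:470,::-1],None,fx=3,fy=3,interpolation=2))"
```

```text
t: 11.92
position: [0.4941, -0.2146, 0.0465]
tool_rot: [0.148, 0.663, 0.716, 0.16]
force: [-4.2, -5.9, 0.9]
finger_gap: -0.0003
finger_force: 3.8
deck tcp [-90.    6.9  20.4] force uvn [-3.8 -5.5  2.8]
```

View pics/t3.png

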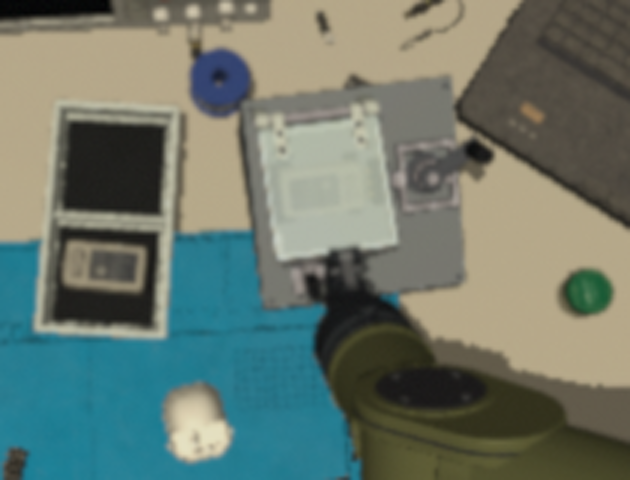

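The guard is free but it is held ajar by the gripper; its front corners have moved out to (277,262) and (397,245). I'm backing the hand away down the slope.

```bash
python3 -m creep '[0,-1,0,0,0,0,0,0,-2,0,0,0,0,0,0,-4,0,0,0,0,0,0,-8,-2,0,0,0,0,0,-8,-4,0,0,0,0,0,-8,-4,0,0,0,0,0,-8,-4,0,0,0,0,0,-8,-4,0,0,0,0]'
python3 -c "
from h import *
st()
im=bot.grab_frame('top');cv2.imwrite('pics/t4.png',im[:,:,::-1]);a=cv2.resize(im[140:260,310:430,::-1],(400,400),interpolation=2)
im=bot.grab_frame('scene');cv2.imwrite('pics/s4.png',im[:,:,::-1]);b=cv2.resize(im[160:280,300:420,::-1],(400,400),interpolation=2)
cv2.imwrite('pics/c4.png',np.hstack([a,b]))"
```

```text
t: 12.98
position: [0.4069, -0.2196, 0.0489]
tool_rot: [0.147, 0.662, 0.717, 0.162]
force: [1.1, -1.8, -0.4]
finger_gap: 0.0001
finger_force: 0.0
deck tcp [-168.2    8.2   59.5] force uvn [ 0.7 -1.8 -0.8]
```

View pics/c4.png

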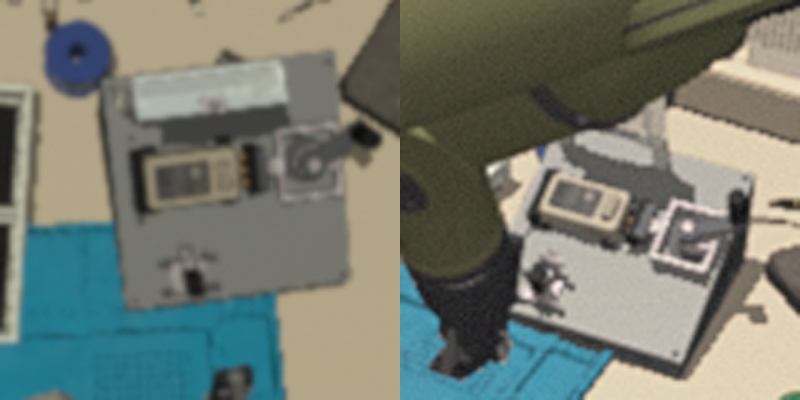

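```bash
python3 -c "
from h import *
print(proj('top',deck(DP,[(0,4,22)])).round(1),'obs 367.6 193.1')
print(proj('scene',deck(DP,[(0,4,22)])).round(1),'obs',300+(588-400)*.3,160+208*.3)
for u,n in((-168,110),(0,110)): print(rel(deck(DP,(u,3,n))[0],tool(25)))"
```

```text
[[367.7 193. ]] obs 367.6 193.1
[[355.4 220.5]] obs 356.4 222.4
[-0.48, 0.06, -5.04, 0.01, -0.01, 0.01]
[-0.57, 16.86, -4.95, 0.01, -0.01, 0.01]
```

```bash
python3 -m creep '[-0.5,3,-5,0,0,0,0.4,-0.5,8,-5,0,0,0,0.8,-0.5,13,-5,0,0,0,0.8,-0.5,16.9,-5,0,0,0,0.8,-0.5,16.9,-5,0,0,0,0.8,-0.5,16.9,-5,0,0,0,0.8,-0.5,16.9,-5,0,0,0,0.8,-0.5,16.9,-5,0,0,0,0.8]' 40
python3 -c "
from h import *
st();print(rel(deck(DP,(0,3,2))[0],tool(25)))"
```

```text
t: 14.08
position: [0.5365, -0.2151, 0.1657]
tool_rot: [0.146, 0.662, 0.717, 0.162]
force: [0.4, -1.0, -0.1]
finger_gap: 0.0688
finger_force: 0.0
deck tcp [ -1.4   3.2 110.7] force uvn [ 0.2 -1.  -0.2]
[-0.09, 0.1, 10.87, 0.0, -0.01, 0.0]
```

```bash
python3 -m creep '[0,0.1,5,0,0,0,0.8,0,0.1,9,0,0,0,0.8,0,0.1,10.8,0,0,0,0.8,0,0.1,10.8,0,0,0,0.8,0,0.1,10.8,0,0,0,0.8]' 40
python3 -c "
from h import *
st()"; python3 -m creep '[0,0,0,0,0,0,0.5,0,0,0,0,0,0,0.3,0,0,0,0,0,0,0.3,0,0,0,0,0,0,0.3,0,0,0,0,0,0,0.3]' 40
python3 -c "
from h import *
st()"
```

```text
t: 14.7
position: [0.5843, -0.2109, 0.0699]
tool_rot: [0.147, 0.662, 0.717, 0.162]
force: [0.8, -0.0, -0.1]
finger_gap: 0.0683
finger_force: 0.0
deck tcp [1.6 3.9 3.6] force uvn [ 0.7 -0.1 -0.4]
t: 15.32
position: [0.5824, -0.2113, 0.0696]
tool_rot: [0.147, 0.662, 0.717, 0.161]
force: [-6.6, -1.3, 4.8]
finger_gap: 0.0402
finger_force: 41.1
deck tcp [-0.3  3.6  4.1] force uvn [-4.  -0.9  7.2]
```

```bash
python3 -m creep '[0,0,-1,0,0,0,0.3,0,0,-3,0,0,0,0.3,0,0,-6,0,0,0,0.3,0,0,-10,0,0,0,0.3,0,0,-13,0,0,0,0.3,0,0,-13,0,0,0,0.3,0,0,-13,0,0,0,0.3,0,0,-13,0,0,0,0.3]'
python3 -c "
from h import *
st()
c,s=np.cos(TP[2]),np.sin(TP[2]);t=np.array([TP[0]+.05*c,TP[1]+.05*s,.15]);M=tool(0,TP[2]);print(t,rel(t,M))
print('obs?',proj('top',[t[0],t[1],.014]))"
```

```text
t: 16.32
position: [0.5293, -0.2151, 0.186]
tool_rot: [0.147, 0.662, 0.717, 0.162]
force: [-0.8, -0.8, -1.7]
finger_gap: 0.0399
finger_force: 41.0
deck tcp [  0.7   3.8 132.1] force uvn [-1.5 -0.8 -1.2]
[ 0.62038393 -0.03351314  0.15      ] [17.34, 7.98, 7.83, 0.44, -0.05, 0.19]
obs? [[298.53300375 186.18670321]]
```

```bash
python3 -c "
from h import *
print(rel([.53,-.06,.18],tool(0,TP[2])))"
```

```text
[15.45, 0.92, 1.17, 0.44, -0.05, 0.19]
```

```bash
python3 -m creep '[5,0.3,0.4,0.1,0,0.04,0.3,10,0.6,0.8,0.2,0,0.08,0.3,15.4,0.9,1.2,0.3,-0.05,0.14,0.3,15.4,0.9,1.2,0.44,-0.05,0.19,0.3,16,4,4,0.44,-0.05,0.19,0.3,17.3,8,7.8,0.44,-0.05,0.19,0.3,17.3,8,7.8,0.44,-0.05,0.19,0.3,17.3,8,7.8,0.44,-0.05,0.19,0.3,17.3,8,7.8,0.44,-0.05,0.19,0.3]'
python3 -c "
from h import *
s=bot.get_state();print(rel([.6204,-.0335,.017],tool(0,TP[2])),s['joint_vel'].__repr__())"
```

```text
t: 17.45
position: [0.6196, -0.0354, 0.151]
tool_rot: [0.001, 0.746, 0.665, -0.002]
force: [-0.1, 0.5, -1.3]
finger_gap: 0.0403
finger_force: 41.1
[0.27, 0.07, 13.39, -0.0, 0.01, -0.0] array([ 0.00014407, -0.01383093, -0.00141555, -0.00227991, -0.00413141,
       -0.00178462,  0.00280466])
```

```bash
python3 -m creep '[0.2,0,5,0,0.01,0,0.3,0.2,0,10,0,0.01,0,0.3,0.2,0,12.6,0,0.01,0,0.3,0.2,0,12.9,0,0.01,0,0.3,0.2,0,12.9,0,0.01,0,0.3,0.2,0,12.9,0,0.01,0,0.3]'
python3 -m creep '[0,0,0.1,0,0,0,0.3,0,0,0.2,0,0,0,0.3,0,0,0.3,0,0,0,0.3,0,0,0.3,0,0,0,0.3]'
```

```text
t: 18.2
position: [0.622, -0.0331, 0.0239]
tool_rot: [-0.001, 0.746, 0.665, 0.003]
force: [-0.3, 0.2, -0.2]
finger_gap: 0.0396
finger_force: 41.1
t: 18.7
position: [0.6208, -0.0331, 0.019]
tool_rot: [-0.002, 0.746, 0.666, 0.002]
force: [-1.1, -0.2, -2.0]
finger_gap: 0.0399
finger_force: 41.1
```

```bash
python3 -m creep '[0,0,0.1,0,0,0,0.3,0,0,0.2,0,0,0,0.3,0,0,0.2,0,0,0,0.3]'
```

```text
t: 19.08
position: [0.6209, -0.033, 0.0174]
tool_rot: [-0.002, 0.746, 0.666, 0.002]
force: [-1.1, 0.1, 2.6]
finger_gap: 0.04
finger_force: 41.6
```

```bash
python3 -m creep '[0,0,0,0,0,0,0.52,0,0,0,0,0,0,0.58,0,0,0,0,0,0,0.62,0,0,0,0,0,0,0.62,0,0,-3,0,0,0,0.62,0,0,-8,0,0,0,0.62,0,0,-14,0,0,0,0.3,0,0,-20,0,0,0,0,0,0,-24,0,0,0,0,0,0,-24,0,0,0,0]'
python3 -c "
from h import *
im=bot.grab_frame('top');cv2.imwrite('pics/t5.png',im[:,:,::-1]);b=bot.grab_frame('scene');cv2.imwrite('pics/s5.png',b[:,:,::-1])
cv2.imwrite('pics/c5.png',np.hstack([cv2.resize(x,(400,400),interpolation=2) for x in(im[130:260,260:390,::-1],b[160:290,250:380,::-1])]))"
```

```text
t: 20.32
position: [0.6227, -0.0337, 0.261]
tool_rot: [0.0, 0.746, 0.665, 0.005]
force: [-0.1, -0.2, -1.0]
finger_gap: -0.0002
finger_force: 0.0
```

View pics/c5.png

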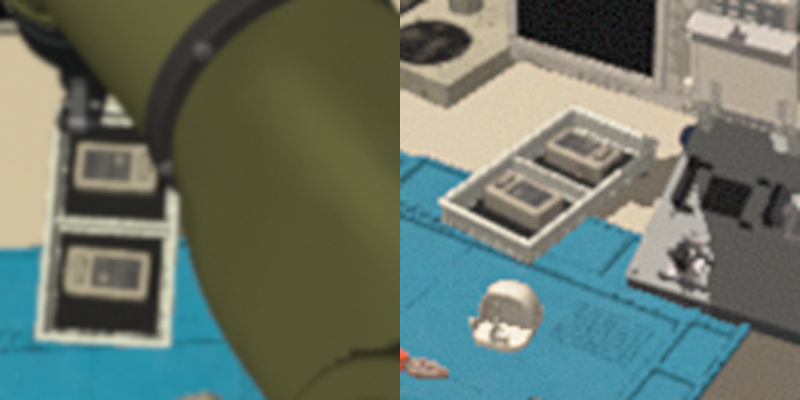

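The scene crop shows the pack lying flat, label side up, in the empty pocket around (580,152). Next is the guard.

```bash
cat >>h.py <<'E'
def gpose(phi,r=105,off=0,up=0):
    tl=25*(1-phi/1.83);d=np.array([-np.cos(phi),0,np.sin(phi)]);o=np.array([np.sin(phi),0,np.cos(phi)])
    M=tool(tl);c=deck(DP,np.array([67,5,33])+d*r+o*(3.5+off))[0]
    return c+M[:,1]*.0145+[0,0,up],M
E
python3 -c "
from h import *
for a in(dict(off=20,up=.08),dict(off=20)): 
  t,M=gpose(1.83,**a);print(t.round(3),rel(t,M))"
```

```text
[ 0.65  -0.205  0.312] [-16.54, 4.89, -5.57, 0.0, -0.0, -0.19]
[ 0.65  -0.205  0.232] [-16.58, 4.89, 2.43, 0.0, -0.0, -0.19]
```

```bash
python3 -m creep '[0,1,-5,0,0,0,0,-5,3,-5.5,0,0,-0.1,0,-11,4.9,-5.5,0,0,-0.19,0,-16.5,4.9,-5.5,0,0,-0.19,0,-16.5,4.9,-5.5,0,0,-0.19,0,-16.5,4.9,-5.5,0,0,-0.19,0,-16.5,4.9,-5.5,0,0,-0.19,0]'
python3 -c "
from h import *
t,M=gpose(1.83,off=20);print(rel(t,M))
for c in('scene',):
  b=bot.grab_frame(c);cv2.imwrite('pics/s6.png',b[:,:,::-1])
cv2.imwrite('pics/c6.png',cv2.resize(b[110:290,270:450,::-1],(540,540),interpolation=2))"
```

```text
t: 21.3
position: [0.6505, -0.2021, 0.3106]
tool_rot: [-0.002, 0.679, 0.734, 0.002]
force: [-0.3, 0.5, 0.2]
finger_gap: 0.0002
finger_force: 0.0
[-0.34, -0.08, 7.89, 0.0, -0.01, 0.01]
```

View pics/c6.png

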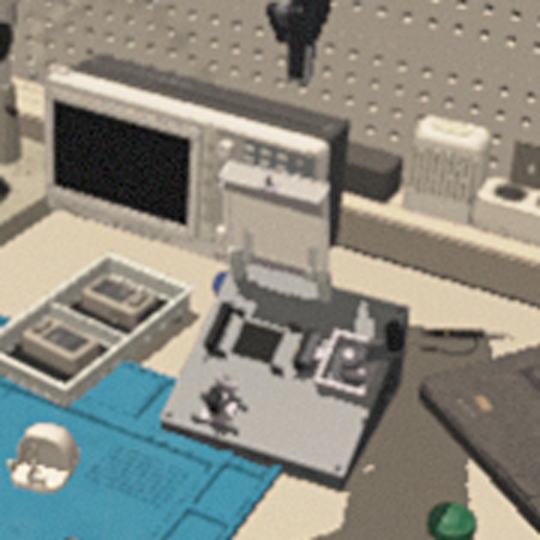

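```bash
python3 -m creep '[-0.3,0,4,0,0,0,0,-0.3,0,8.4,0,0,0,0,-0.3,0,8.4,0,0,0,0,-0.3,0,8.4,0,0,0,0]'
python3 -c "
from h import *
for p in np.linspace(1.83,1.0,9): 
  t,M=gpose(p,r=100);print(round(p,2),rel(t,M))"
```

```text
t: 21.85
position: [0.652, -0.2058, 0.229]
tool_rot: [-0.001, 0.68, 0.734, 0.003]
force: [0.3, -1.0, 0.5]
finger_gap: 0.0003
finger_force: 0.0
1.83 [0.1, -2.08, 0.57, 0.0, -0.01, 0.0]
1.73 [0.1, -3.1, 0.73, -0.02, -0.01, 0.0]
1.62 [0.1, -4.09, 0.99, -0.05, -0.01, 0.0]
1.52 [0.11, -5.05, 1.36, -0.07, -0.01, 0.0]
1.42 [0.11, -5.96, 1.82, -0.09, -0.01, 0.0]
1.31 [0.1, -6.82, 2.37, -0.12, -0.01, 0.0]
1.21 [0.1, -7.61, 3.01, -0.14, -0.01, 0.0]
1.1 [0.1, -8.33, 3.73, -0.17, -0.01, 0.0]
1.0 [0.1, -8.97, 4.52, -0.19, -0.01, 0.0]
```

```bash
python3 -m creep '[0.1,-2.1,0.4,0,0,0,0,0.1,-3.1,0.6,-0.02,0,0,0,0.1,-4.1,0.9,-0.05,0,0,0,0.1,-5,1.3,-0.07,0,0,0,0.1,-6,1.7,-0.09,0,0,0,0.1,-6.8,2.2,-0.12,0,0,0,0.1,-7.6,2.9,-0.14,0,0,0,0.1,-8.3,3.6,-0.17,0,0,0,0.1,-9,4.4,-0.19,0,0,0,0.1,-9,4.4,-0.19,0,0,0]'
python3 -c "
from h import *
st()
for p in np.linspace(1.0,.14,9): 
  t,M=gpose(p,r=100);print(round(p,2),rel(t,M))"
```

```text
t: 23.1
position: [0.5618, -0.2126, 0.1849]
tool_rot: [0.064, 0.677, 0.73, 0.072]
force: [0.7, -0.4, 0.3]
finger_gap: 0.0001
finger_force: 0.3
deck tcp [ 29.8   3.9 117.3] force uvn [ 0.7 -0.5 -0. ]
1.0 [0.11, 0.06, 0.16, -0.0, -0.0, 0.0]
0.89 [0.11, -0.66, 0.92, -0.03, -0.0, 0.0]
0.78 [0.11, -1.3, 1.75, -0.06, -0.0, 0.0]
0.68 [0.11, -1.84, 2.65, -0.08, -0.0, 0.0]
0.57 [0.1, -2.27, 3.59, -0.11, -0.0, 0.0]
0.46 [0.1, -2.6, 4.58, -0.13, -0.0, 0.0]
0.36 [0.1, -2.82, 5.6, -0.16, -0.0, 0.0]
0.25 [0.09, -2.93, 6.63, -0.18, -0.0, 0.0]
0.14 [0.09, -2.92, 7.67, -0.21, -0.0, 0.0]
```

```bash
python3 -c "
from h import *
for c in('scene','top'):
  bot.grab_frame(c)
  for q in('guard','guard_edge'): print(c,q,[(np.round(d['at']).tolist(),round(d['confidence'],2)) for d in bot.find_in(c,q)[:3]])
  for p in(1.83,1.0): 
    d=np.array([-np.cos(p),0,np.sin(p)]);o=np.array([np.sin(p),0,np.cos(p)]);print(p,proj(c,deck(DP,[np.array([67,5,33])+d*r+o*3.5 for r in(60,115)]))[:,::-1].round().tolist())
"
```

```text
scene guard [([197.0, 354.0], 0.66), ([261.0, 286.0], 0.35)]
scene guard_edge [([204.0, 354.0], 0.55), ([194.0, 216.0], 0.15)]
1.83 [[183.0, 363.0], [167.0, 363.0]]
1.0 [[197.0, 357.0], [197.0, 351.0]]
top guard [([190.0, 361.0], 0.55), ([205.0, 359.0], 0.5)]
top guard_edge [([188.0, 361.0], 0.88)]
1.83 [[163.0, 369.0], [160.0, 372.0]]
1.0 [[183.0, 370.0], [200.0, 375.0]]
```

```bash
python3 -m creep '[0.1,-0.7,0.9,-0.03,0,0,0,0.1,-1.3,1.7,-0.06,0,0,0,0.1,-1.8,2.6,-0.08,0,0,0,0.1,-2.3,3.5,-0.11,0,0,0,0.1,-2.6,4.5,-0.13,0,0,0,0.1,-2.8,5.5,-0.16,0,0,0,0.1,-2.9,6.5,-0.18,0,0,0,0.1,-2.9,7.5,-0.21,0,0,0,0.1,-2.9,7.5,-0.21,0,0,0]'
python3 -c "
from h import *
st()
for p in (.1,.05,0,-.02,-.04): 
  t,M=gpose(p,r=100);print(round(p,2),rel(t,M))"
```

```text
t: 24.52
position: [0.5463, -0.2119, 0.1031]
tool_rot: [0.132, 0.667, 0.718, 0.149]
force: [0.0, 0.3, 0.6]
finger_gap: -0.0001
finger_force: 0.7
deck tcp [-18.7   5.7  49.7] force uvn [0.3 0.3 0.6]
0.1 [-0.07, 0.12, 0.35, -0.01, -0.01, -0.0]
0.05 [-0.08, 0.08, 0.83, -0.02, -0.01, -0.0]
0 [-0.08, 0.07, 1.31, -0.04, -0.01, -0.0]
-0.02 [-0.08, 0.07, 1.51, -0.04, -0.01, -0.0]
-0.04 [-0.08, 0.08, 1.7, -0.04, -0.01, -0.0]
```

```bash
python3 -m creep '[-0.1,-0.5,0.2,-0.02,0,0,0,-0.1,-1,0.5,-0.04,0,0,0,-0.1,-1,0.8,-0.04,0,0,0,-0.1,-1,1.1,-0.04,0,0,0,-0.1,-1,1.3,-0.04,0,0,0,-0.1,-1,1.3,-0.04,0,0,0]'
python3 -c "
from h import *
st()"
python3 -m creep '[0,0,0.1,0,0,0,0,0,0,0.2,0,0,0,0,0,0,0.3,0,0,0,0,0,0,0.3,0,0,0,0]'
python3 -c "
from h import *
st()"
```

```text
t: 25.28
position: [0.5429, -0.2133, 0.088]
tool_rot: [0.147, 0.664, 0.715, 0.162]
force: [-0.3, 0.4, 1.9]
finger_gap: 0.0001
finger_force: 0.8
deck tcp [-28.3   4.6  37.5] force uvn [0.5 0.4 1.8]
t: 25.78
position: [0.5439, -0.2132, 0.0854]
tool_rot: [0.147, 0.664, 0.715, 0.162]
force: [-1.4, -1.4, 5.9]
finger_gap: 0.0001
finger_force: 2.7
deck tcp [-28.4   4.6  34.7] force uvn [ 1.2 -1.3  6. ]
```

```bash
python3 -m creep '[0,0,0.15,0,0,0,0,0,0,0.3,0,0,0,0,0,0,0.3,0,0,0,0]'
python3 -c "
from h import *
st()"
python3 -m creep '[0,0,0.15,0,0,0,0,0,0,0.3,0,0,0,0,0,0,0.3,0,0,0,0]'
python3 -c "
from h import *
st()"
```

```text
t: 26.15
position: [0.5449, -0.2131, 0.0835]
tool_rot: [0.147, 0.664, 0.715, 0.162]
force: [-6.0, -1.9, 15.3]
finger_gap: -0.0002
finger_force: 8.0
deck tcp [-28.4   4.6  32.5] force uvn [ 0.9 -1.5 16.5]
t: 26.52
position: [0.5458, -0.213, 0.0816]
tool_rot: [0.148, 0.663, 0.715, 0.162]
force: [-11.6, -2.6, 23.3]
finger_gap: 0.0002
finger_force: 13.1
deck tcp [-28.3   4.6  30.4] force uvn [-0.9 -1.7 26.1]
```

```bash
python3 -m creep '[0,0,-1,0,0,0,0,0,0,-3,0,0,0,0,0,0,-8,0,0,0,0,0,-6,-12,0,0,0,0,0,-12,-14,0,0,0,0,0,-18,-14,0,0,0,0,0,-18,-14,0,0,0,0,0,-18,-14,0,0,0,0]'
python3 -c "
from h import *
im=bot.grab_frame('top');b=bot.grab_frame('scene')
cv2.imwrite('pics/c7.png',np.hstack([cv2.resize(x,(400,400),interpolation=2) for x in(im[140:260,310:430,::-1],b[160:290,290:420,::-1])]))
for n,P in(('FL/FR top',proj('top',deck(DP,[(-48,55,36.5),(-48,-44,36.5)]))),('scene',proj('scene',deck(DP,[(-48,55,36.5),(-48,-44,36.5)])))): print(n,P.round(1).tolist())"
```

```text
t: 27.52
position: [0.3273, -0.236, 0.1292]
tool_rot: [0.14, 0.666, 0.714, 0.165]
force: [1.0, 1.5, 2.9]
finger_gap: 0.0002
finger_force: 0.0
FL/FR top [[350.4, 215.2], [389.1, 210.3]]
scene [[331.4, 227.3], [364.7, 237.1]]
```

View pics/c7.png

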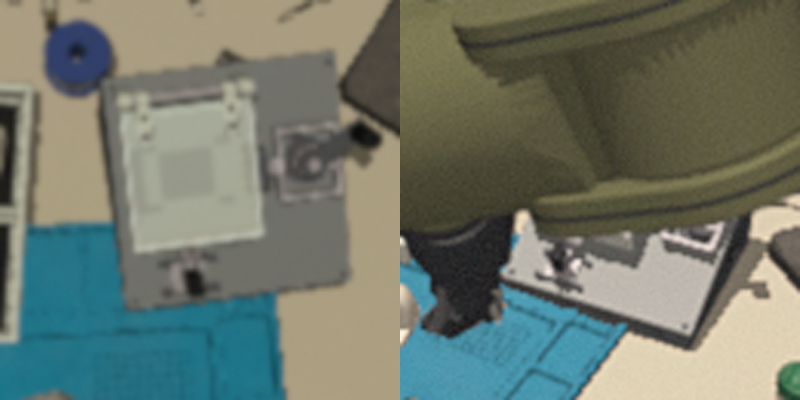

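The top crop shows the guard latched shut, with its front-left corner at (133,250) as predicted for the shut guard. The crank is still on the flat. I'll let the arm settle clear and hand in.

```bash
python3 -m creep '[0,0,-2,0,0,0,0,0,0,-4,0,0,0,0,0,0,-4,0,0,0,0,0,0,-4,0,0,0,0,0,0,-4,0,0,0,0]'
python3 -c "
from h import *
bot.grab_frame('top')
print(proj('top',deck(DP,[(6,5,36.5)]))[:,::-1],[(np.round(d['at']).tolist(),round(d['confidence'],2)) for d in bot.find_in('top','guard')[:2]],bot.get_state()['force'])
print(bot.close_job())"
```

```text
t: 28.25
position: [0.3129, -0.2376, 0.1677]
tool_rot: [0.143, 0.663, 0.716, 0.163]
force: [0.3, -0.1, 0.7]
finger_gap: -0.0002
finger_force: 0.0
[[191.88193158 368.07369414]] [([191.0, 368.0], 0.67)] [-0.33687071  0.57239311  0.7012801 ]
the job is handed in; nothing more can be done
None
```

The job is handed in at about 28 s on the robot's clock: the cam was cranked onto its flat, the guard released, the pack set flat and label side up in the empty tray pocket, and the guard pressed shut and still closed in the last picture; I have not seen the verdict.

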